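# Take the left-hand-threaded blade nut off a desk fan

### The arm

A 6-joint arm with a two-finger parallel gripper is mounted at the origin on the work surface. World frame = base frame: x ahead of the robot, y to its left, z up, the work surface at z = 0. Lengths are in m, angles in rad, forces in N, time in s.
With the tool pointing down it reaches from about 0.225 to 0.875 m from the base axis. Payload 3.4 kg.
Tool frame: the origin (TCP) lies where the fingers leave the gripper's body, on its centre line; the fingertips stand 73 mm ahead of it and the grasp point (between the pads) lies 54 mm ahead of it (manip.grip_point_offset is the distance from the TCP to the grasp point, in m); z points along the fingers, y is the line along which they close (so a half turn about z gives the same grasp; the last joint's range is limited). The gripper opens to 85 mm and grips with 20 to 120 N. Pads are 22 mm wide; open, the fingers measure 114 mm over their backs; the gripper's body (76 mm by 85 mm) begins 54 mm behind the grasp point. The pads swing forward as they close: fully open they stand 13 mm farther back than shut.
Start: joints at [1.1, 0.276, 1.505, -0, 1.361, -0.121], TCP at [0.197, 0.54, 0.304] pointing down, gripper open.
Joint ranges: [-2.89, 2.89], [-0.75, 2.08], [0.22, 2.7], [-1.18, 4.32], [0.11, 2.71], [-2.7, 2.7]. Speed limits (rad/s): [2.57, 2.57, 3.14, 3.14, 3.14, 3.14].

### API

Orientations are given as a unit quaternion [w, x, y, z].
In Python, from rig import sensors, cams, manip, spotter gives the robot as it stands.
- The arm moves only by the tool drive_tool, never from a script. Its argument "targets" is a list of rows, each a list of 4 numbers: the shift along the world's x, y, z in m, then the turn about the world's z in degrees. In form: [[dx, dy, dz, spin], ...]. A call has exactly 5 rows; each row shifts and turns the commanded pose from where the row before left it; what a row does not reach is not made up. A row lasts 1/8 s, in which the tool goes at most 62.5 mm and 10.7 degrees, less where a joint would pass 70% of its speed; a pose out of reach is approached as far as the arm can. A call is refused whole if a number of a shift passes 0.0625 or a number of a turn 10.7, either way. A call with a gripper value outside its range is refused whole. "jaw" is the finger opening in m, from 0 to 0.0854, set as the call begins (left out, the last holds). The fingers move at their own pace and stop on an object; "force" is the grip in N (left out, the last holds). Time passes only in rows, so rows that do not move let the fingers close, or fill a call up. It gives the time, the measured TCP pose, the force and the opening at its end, in the units of the state.
- sensors.get_state(): the state, without advancing time (a new reading comes with each control period).
- cams.get_image(name): name is "side" or "top" or "wrist"; returns a dict with "color" (384x512x3 uint8, red, green, blue), "intrinsics" (3x3 intrinsics, pixels), "R" (3x3) and "t" (3): a world point X has camera coordinates R X + t. Camera axes: x right, y down, z forward; pixel columns grow to the right and rows downward; lengths in m; the calibration is good to about 2 mm. The wrist camera is an equidistant fisheye: a pixel r from the principal point sees the ray r / f radians off the axis. A picture is of the moment at which its call begins. There is no depth.
- manip.sign_off(): hands the job in, once; it reports no verdict.
Trained networks look in the newest picture that a camera, given by its name, has taken for a name from the list of things; names that differ only in an ending like _2 or _b are one class to them, and where a whole thing is asked for, a point or a joint stands for the part that bears it (a point fixed in the world has none). Each returns a list of dicts, best first, with "score" (0 to 1); they miss things now and then, are a little off and sometimes report something else, mostly with a low value. They report only what shows in the picture. A call takes as long as a camera call. They do not tell look-alikes from the thing itself.
- spotter.find_in(query, camera): "point" ([x, y, z] in m, in world coordinates, good to about 4 mm: the middle of the surface that is visible of it).
- spotter.landmark_of(query, camera): "point" ([x, y, z] in m, in world coordinates, good to about 4 mm: a listed point, or the origin of a listed thing).
The state is a dict: "clock": time; "qpos": joint angles; "qd": joint speeds; "effort": joint torques, N m; "position": TCP position; "ee_rot": TCP orientation; "contact_force": force on the tool from outside, world axes, zero at the start; "moment": the same for the moment, N m; "width": finger opening in m.
Only numpy, scipy, OpenCV 4.12 (cv2) and the standard library are available. Lean on these libraries where they do the work, as an engineer would, in place of code of your own. Each camera call takes 0.05 s, during which the arm holds its last target. There are 200 camera calls.

### The job

The desk fan lying on its back is being stripped for cleaning. Undo its blade nut, which has a left-hand (reverse) thread, letting it climb as you turn and without wrenching, pressing or pulling hard on the thread; when it has come free lift it off and set it down gently, standing upright on its open end, in the aluminium tray. Keep off the blades and leave everything else where it is.

Things in the scene. Friction and masses are not known exactly. Their poses are not given: they have to be found in the camera images.
- fan: desk fan head lying on its back, fixed, its rotor locked: white motor housing, wire rear guard (250 mm across, rim 75 mm high), five grey blades (reaching 110 mm from the axis, tops 100 mm high). Origin on the rotor axis at the table surface, z up. The blade nut sits on the threaded stub of its hub.
- blade_nut: white plastic blade nut, about 60 g: ribbed round cap 40 mm across and 27.5 mm high, open below, with a straight wing bar on top (42 mm long along the nut's x, 12 mm thick along its y, from 27.5 to 53 mm above the origin). Origin: centre of its open lower rim, z up; when tight 106 to 109 mm above the table. A spring washer below pushes it up with 6 to 9 N over the first 7 mm of climb.
- stub_top (a point): centre of the top of the fan's threaded stub (29 mm across), hidden in the nut. Left-hand thread: CLOCKWISE from above loosens, and the nut climbs some mm per half turn; held from climbing it binds; anticlockwise it jams. It comes free after 125 to 170 degrees (unknown; more does no harm), then lifts off over 25 mm. Turning takes up to 0.3 N m: grip the bar with about 40 N.
- tray: shallow open aluminium tray, fixed: 150 mm (its x) by 170 mm (its y), 28 mm high, walls 4 mm and floor about 5 mm thick. Origin: centre of its underside, z up. A small flat ring lies in its corner at +x, -y.
- guard_ring: flat white plastic ring, 42 mm in diameter, 8 mm high, lying in the tray's corner; origin at the centre of its underside. To be left there.
- bottle: brown glass bottle with a green cap, 64 mm in diameter, 200 mm high; bystander; origin under its centre
- mug: white mug, 80 mm in diameter, 90 mm high; bystander; origin under its centre
- jar: glass jar with a white lid, 70 mm in diameter, 85 mm high; bystander; origin under its centre
- parts_box: small cardboard box, 90 mm by 130 mm by 50 mm high; bystander; origin under its centre
- tape: roll of tape, 90 mm in diameter, 24 mm high; bystander; origin under its centre
- screwdriver: screwdriver lying on the table; bystander; origin on the table side of it
- brush: brush lying on the table; bystander; origin on the table side of it
Mind the look-alikes: they are no part of the job. Several things have the shape of the blade_nut; the one meant has the colours described above.

How it is judged:
On the way:
1. the nut is unscrewed and lifted clear of the stub (z of blade_nut in the frame of fan above 0.13 m and contact force between blade_nut and fan below 0.1 N), for 0.2 s.
At the end, for the whole second after the job is handed in: the nut is at rest in the tray, standing on its open end on the tray floor (rim within 4 mm of the floor, tilt under 7 degrees) (x of blade_nut in the frame of tray between -0.055 and 0.055 m and y of blade_nut in the frame of tray between -0.065 and 0.065 m and z of blade_nut in the frame of tray below 0.009 m and angle between blade_nut's own z axis and vertical below 0.12 rad and linear speed of blade_nut below 0.02 m/s); the robot touches nothing.
It fails at once if the thread is forced: more than 40 N between nut and fan (contact force between blade_nut and fan above 40 N).
It fails at once if the nut is dropped or banged into the tray (more than 25 N) (contact force between blade_nut and tray above 25 N).
It fails at once if the robot presses on the fan with more than 10 N (contact force between the arm and fan above 10 N).
It fails at once if the fingers press on the fan with more than 10 N (contact force between the fingers and fan above 10 N).
It fails at once if a bystander is shifted by more than 30 mm (distance of any of bottle, mug, jar, parts_box, tape, screwdriver, brush, guard_ring from where it was at the start of the episode above 0.03 m).
It also fails if it takes over 72 s, if anything falls off the work surface, if the arm or the gripper's body presses on something with over 40 N, if the wrist force passes 120 N, or if a joint passes its speed limit or range.

## Working session

There is one attempt and no reset: what is moved stays moved. The work goes in short steps, Python scripts to look and compute and a tool call to move; the robot and the scene stay as the last step left them, time stands still between calls to the robot, and variables do not carry over. Pictures are saved under pics/ and viewed, on a budget of 10 in all, crops included, one or two more only if the job needs it, and the job is handed in when it is done.

Besides the shell and the picture viewer there is one more tool, called after "Request:" by a JSON object that holds its "fn" and its "kwargs". drive_tool: Moves the arm, as the interface text tells. Its arguments: {"type":"object","properties":{"targets":{"type":"array","items":{"type":"array","items":{"type":"number"}}},"jaw":{"type":"number"},"force":{"type":"number"}},"required":["targets"]}

```bash
mkdir -p pics
cat > h.py <<'E'
import numpy as np,cv2
from rig import sensors,cams,manip,spotter
def save(cam,fn,crop=None,scale=1):
    im=cams.get_image(cam);c=im["color"]
    if crop: a,b,x,y=crop;c=c[b:y,a:x]
    cv2.imwrite("pics/"+fn,cv2.resize(c,None,fx=scale,fy=scale,interpolation=cv2.INTER_CUBIC)[:,:,::-1]);return im
def px(im,P):
    p=im["R"]@np.array(P)+im["t"];q=im["intrinsics"]@p;return (q[:2]/q[2]).round(0)
def ray(im,u,v,z):
    d=im["R"].T@np.linalg.inv(im["intrinsics"])@[u,v,1];o=-im["R"].T@im["t"];return o+d*(z-o[2])/d[2]
E
python3 - <<'E'
from h import *
t=save("top","top1.png",scale=1.5);s=save("side","side1.png",scale=1.5)
for c,im in(("top",t),("side",s)):
  for n in("blade_nut","fan","tray","guard_ring","stub_top"):
    for d in spotter.landmark_of(n,c): print(c,n,np.round(d["point"],3),round(d["score"],2),px(im,d["point"]))
E
```

```text
top blade_nut [ 0.402 -0.085 -0.002] 0.74 [291. 248.]
top blade_nut [0.51  0.076 0.112] 0.71 [231. 206.]
top blade_nut [ 0.533  0.264 -0.001] 0.57 [169. 201.]
top fan [0.513 0.075 0.001] 0.91 [235. 208.]
top fan [ 0.775 -0.085 -0.002] 0.23 [291. 120.]
top tray [ 0.532 -0.194 -0.001] 0.88 [329. 203.]
top tray [ 0.766  0.088 -0.002] 0.67 [232. 122.]
top tray [ 0.501  0.377 -0.002] 0.59 [130. 212.]
top tray [ 0.515  0.075 -0.   ] 0.2 [235. 208.]
top guard_ring [ 0.577 -0.24   0.003] 0.53 [346. 187.]
top stub_top [0.511 0.076 0.123] 0.85 [231. 206.]
side blade_nut [0.515 0.075 0.109] 0.75 [261. 210.]
side blade_nut [ 0.399 -0.075 -0.   ] 0.69 [313. 204.]
side blade_nut [0.53  0.261 0.003] 0.61 [233. 293.]
side fan [0.513 0.072 0.   ] 0.96 [261. 235.]
side fan [0.502 0.368 0.   ] 0.23 [230. 337.]
side tray [ 0.536 -0.197  0.001] 0.83 [278. 166.]
side guard_ring [ 0.583 -0.247  0.007] 0.42 [267. 151.]
side guard_ring [0.514 0.08  0.124] 0.3 [260. 208.]
side stub_top [0.515 0.079 0.125] 0.83 [260. 207.]
```

View pics/top1.png

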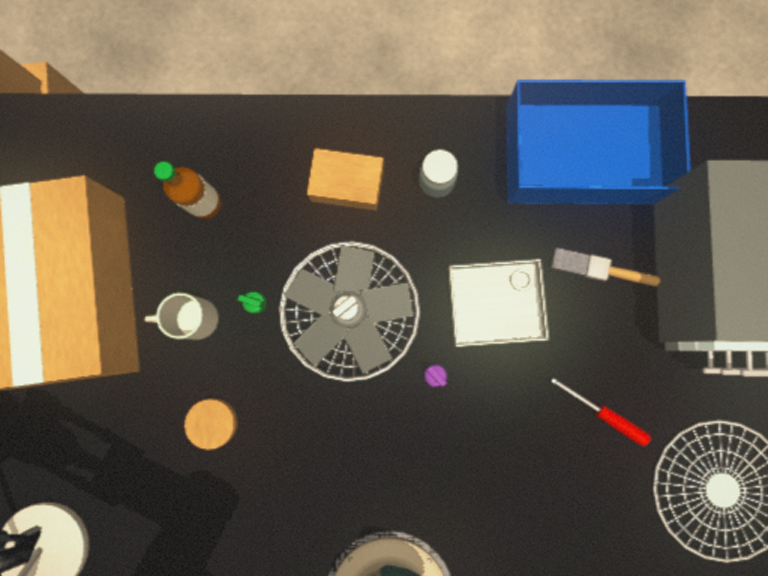

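View pics/side1.png

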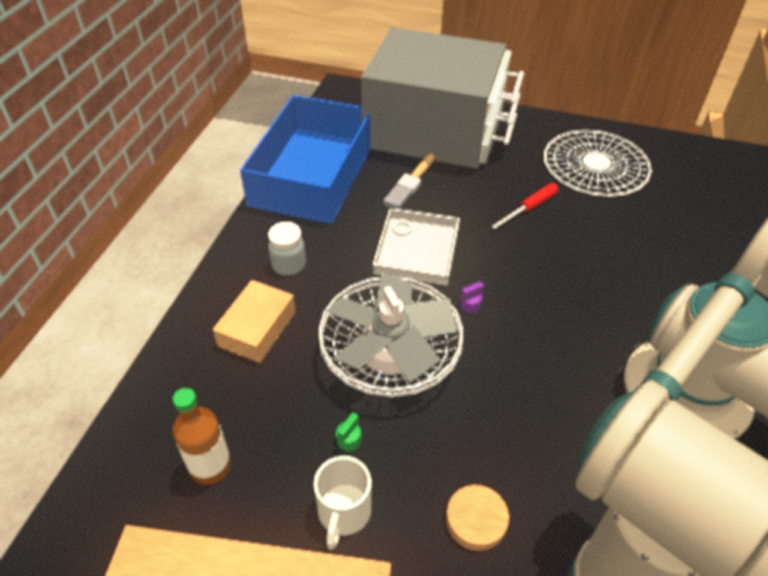

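Run:
```python
from h import *
t=save("top","top2.png",(140,130,380,310),3)
s=sensors.get_state();print({k:np.round(v,3) for k,v in s.items()})
```

```text
{'clock': np.float64(0.65), 'qpos': array([ 1.1  ,  0.276,  1.505,  0.   ,  1.361, -0.121]), 'qd': array([-0.001, -0.002,  0.   , -0.   ,  0.001,  0.001]), 'effort': array([-1.0000e-03, -4.1644e+01, -2.4602e+01, -0.0000e+00, -0.0000e+00,
        0.0000e+00]), 'position': array([0.197, 0.54 , 0.304]), 'ee_rot': array([0.   , 0.174, 0.985, 0.   ]), 'contact_force': array([ 0.368, -0.31 ,  0.579]), 'moment': array([ 0.022, -0.025, -0.005]), 'width': np.float64(0.085)}
```

View pics/top2.png

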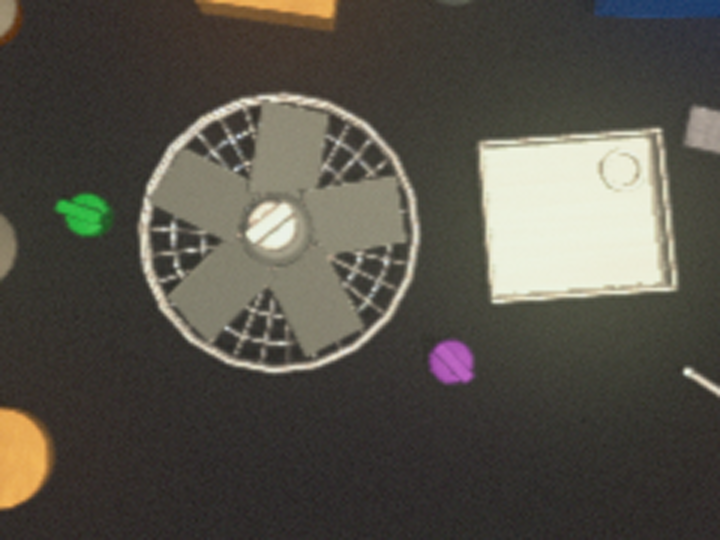

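The white nut on the fan hub, at crop (272,226) / top image (231,206), is the target. The green one at (169,201) and the purple one at (291,248) have the wrong colours and lie on the table. The tray's ring sits at about (346,187). The bar runs at about -55° in the world, so the fingers must close along about 35°. That puts q6 near -27°, leaving about 180° of clockwise travel.

Request:
{"fn": "drive_tool", "kwargs": {"targets": [[0.03,-0.045,0,-3.5],[0.03,-0.045,0,-3.5],[0.03,-0.045,0,-3.5],[0.03,-0.045,0,-3.5],[0.03,-0.045,0,-3.5]], "jaw": 0.0854, "force": 40}}

```text
clock: 1.27
position: [0.3479, 0.3138, 0.3042]
ee_rot: [0.0, 0.323, 0.947, 0.0]
contact_force: [1.1, 0.9, -0.5]
width: 0.0857
```

Request:
{"fn": "drive_tool", "kwargs": {"targets": [[0.033,-0.048,0,-3.5],[0.033,-0.048,0,-3.5],[0.033,-0.048,0,-3.5],[0.033,-0.048,0,-3.5],[0.033,-0.048,0,-3.5]]}}

```text
clock: 1.9
position: [0.513, 0.0735, 0.3042]
ee_rot: [0.0, 0.463, 0.886, 0.0]
contact_force: [0.4, 0.8, 0.4]
width: 0.0855
```

Run:
```python
from h import *
im=save("wrist","w1.png",scale=1.5)
s=sensors.get_state();print({k:np.round(s[k],3) for k in("position","ee_rot","qpos","contact_force","clock")})
print(np.round(im["intrinsics"],1),np.round(im["R"],3),np.round(im["t"],3))
for n in("blade_nut","stub_top"):
  for d in spotter.landmark_of(n,"wrist"):print(n,np.round(d["point"],3),round(d["score"],2))
```

```text
{'position': array([0.518, 0.067, 0.304]), 'ee_rot': array([ 0.004,  0.465,  0.885, -0.002]), 'qpos': array([ 0.   ,  0.194,  1.617, -0.007,  1.325, -0.601]), 'contact_force': array([ 3.563, -4.546, -0.063]), 'clock': np.float64(1.95)}
[[297.3   0.  254.4]
 [  0.  297.3 197.4]
 [  0.    0.    1. ]] [[ 0.821  0.571  0.002]
 [ 0.545 -0.784  0.297]
 [ 0.171 -0.243 -0.955]] [-0.463 -0.261  0.31 ]
blade_nut [ 0.401 -0.08  -0.   ] 0.94
blade_nut [0.515 0.076 0.11 ] 0.93
blade_nut [ 0.532  0.26  -0.   ] 0.81
```

View pics/w1.png

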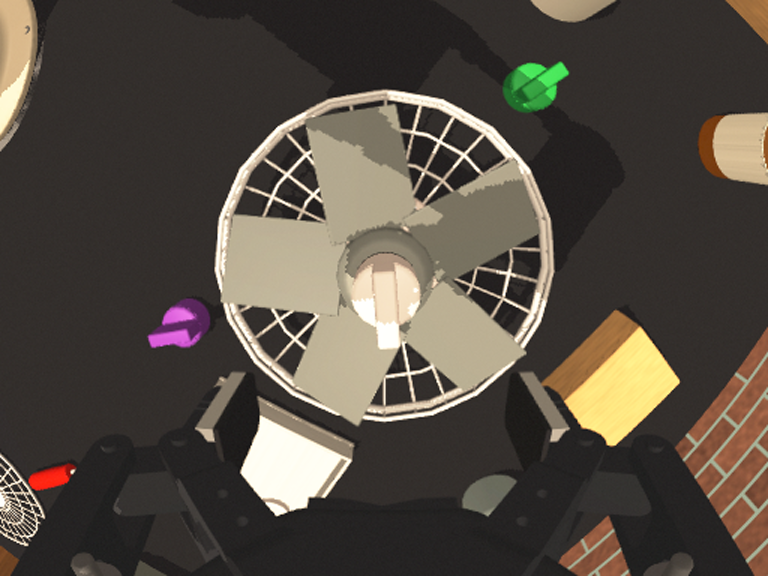

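```bash
cat >> h.py <<'E'
def fish(im,P):
    p=im["R"]@np.array(P)+im["t"];K=im["intrinsics"];th=np.arctan2(np.hypot(p[0],p[1]),p[2]);a=np.arctan2(p[1],p[0])
    return K[:2,2]+K[0,0]*th*np.array([np.cos(a),np.sin(a)])
E
python3 - <<'E'
from h import *
im=save("wrist","w2.png",(215,150,315,250),6)
s=sensors.get_state();print({k:np.round(s[k],3) for k in("position","ee_rot","qpos","clock")})
for c in("top","side","wrist"):
  if c!="wrist":cams.get_image(c)
  for d in spotter.landmark_of("blade_nut",c):
    if d["point"][2]>.08:print(c,np.round(d["point"],3),round(d["score"],2))
big=cv2.imread("pics/w2.png")
for yaw,col in((-55,(0,0,255)),(-60,(255,0,0))):
  for zz in(0.135,0.1605):
    pts=[]
    for a,b in((21,6),(21,-6),(-21,-6),(-21,6)):
      c,sn=np.cos(np.radians(yaw)),np.sin(np.radians(yaw))
      pts.append((fish(im,[.515+(a*c-b*sn)/1e3,.076+(a*sn+b*c)/1e3,zz])-[215,150])*6)
    cv2.polylines(big,[np.array(pts,int)],True,col,1)
cv2.imwrite("pics/w2o.png",big)
E
```

```text
{'position': array([0.512, 0.074, 0.304]), 'ee_rot': array([-0.001,  0.463,  0.886,  0.   ]), 'qpos': array([ 9.000e-03,  1.900e-01,  1.623e+00,  1.000e-03,  1.330e+00,
       -5.990e-01]), 'clock': np.float64(2.1)}
side [0.512 0.07  0.11 ] 0.62
wrist [0.519 0.079 0.107] 0.56
```

View pics/w2o.png

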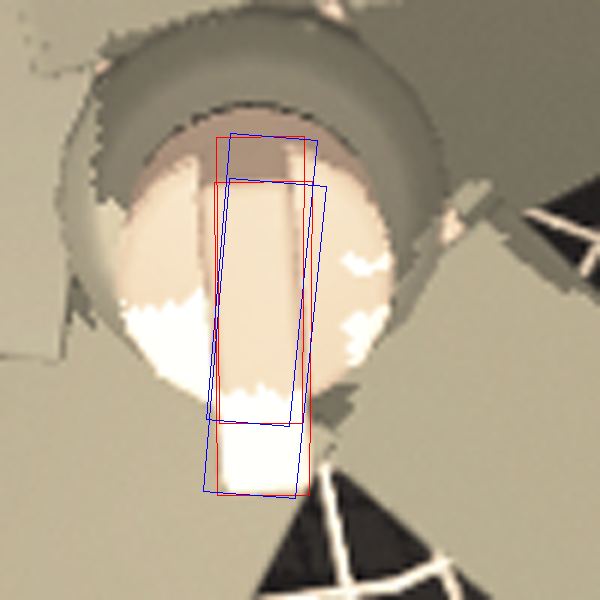

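The overlay puts the bar at a yaw of about -52°, with its centre at about (0.514, 0.0755). I'll turn +3°, descend to TCP z = 0.212 so the tips stay just above the cap, and close.

Request:
{"fn": "drive_tool", "kwargs": {"targets": [[0.002,0.0015,-0.025,3],[0,0,-0.025,0],[0,0,-0.025,0],[0,0,-0.017,0],[0,0,0,0]]}}

```text
clock: 2.98
position: [0.5128, 0.0777, 0.211]
ee_rot: [-0.001, 0.438, 0.899, -0.001]
contact_force: [-0.4, 0.2, 0.4]
width: 0.0853
```

Request:
{"fn": "drive_tool", "kwargs": {"targets": [[0,0,0,0],[0,0,0,0],[0,0,0,0],[0,0,0,0],[0,0,0,0]], "jaw": 0.025, "force": 40}}

```text
clock: 3.6
position: [0.5141, 0.0766, 0.212]
ee_rot: [0.0, 0.439, 0.899, 0.0]
contact_force: [-0.0, 0.7, 0.4]
width: 0.0254
```

Request:
{"fn": "drive_tool", "kwargs": {"targets": [[0,0,0,0],[0,0,0,0],[0,0,0,0],[0,0,0,0],[0,0,0,0]], "jaw": 0.0, "force": 40}}

```text
clock: 4.22
position: [0.514, 0.0767, 0.212]
ee_rot: [0.0, 0.439, 0.899, -0.0]
contact_force: [-0.9, -1.0, 3.2]
width: 0.0111
```

Request:
{"fn": "drive_tool", "kwargs": {"targets": [[0,0,0.0002,-4],[0,0,0.0002,-4],[0,0,0.0002,-4],[0,0,0.0002,-4],[0,0,0,0]]}}

```text
clock: 4.85
position: [0.5146, 0.0766, 0.213]
ee_rot: [0.001, 0.559, 0.829, 0.0]
contact_force: [0.7, -0.3, 3.2]
width: 0.0111
```

```bash
cat > st.py <<'E'
from h import *
s=sensors.get_state();print({k:np.round(s[k],4) for k in("position","qpos","contact_force","moment","width")})
E
python3 st.py
```

```text
{'position': array([0.5146, 0.0766, 0.213 ]), 'qpos': array([ 1.4100e-02,  2.6330e-01,  1.7641e+00, -2.0000e-04,  1.1126e+00,
       -3.6980e-01]), 'contact_force': array([ 0.6855, -0.3379,  3.2312]), 'moment': array([-0.1866, -0.0166, -0.0937]), 'width': np.float64(0.0111)}
```

Request:
{"fn": "drive_tool", "kwargs": {"targets": [[0,0,0.0003,-6],[0,0,0.0003,-6],[0,0,0.0003,-6],[0,0,0.0003,-6],[0,0,0,0]]}}

```text
clock: 5.48
position: [0.5148, 0.0766, 0.2144]
ee_rot: [0.001, 0.719, 0.695, 0.001]
contact_force: [1.0, -0.6, 4.4]
width: 0.0111
```

Request:
{"fn": "drive_tool", "kwargs": {"targets": [[0,0,0.0004,-6],[0,0,0.0004,-6],[0,0,0.0004,-6],[0,0,0.0004,-6],[0,0,0,0]]}}

```text
clock: 6.1
position: [0.5145, 0.0767, 0.2159]
ee_rot: [0.0, 0.847, 0.531, 0.001]
contact_force: [0.7, -0.2, 5.6]
width: 0.011
```

Request:
{"fn": "drive_tool", "kwargs": {"targets": [[0,0,0.0006,-6],[0,0,0.0006,-6],[0,0,0.0006,-6],[0,0,0.0006,-6],[0,0,0,0]]}}

```text
clock: 6.72
position: [0.5134, 0.0768, 0.2171]
ee_rot: [-0.0, 0.939, 0.343, -0.001]
contact_force: [0.9, 0.3, -0.3]
width: 0.0107
```

```bash
python3 st.py
```

```text
{'position': array([0.5134, 0.0768, 0.2171]), 'qpos': array([1.4300e-02, 2.5920e-01, 1.7585e+00, 2.0000e-04, 1.1260e+00,
       8.8400e-01]), 'contact_force': array([ 0.9202,  0.3176, -0.3429]), 'moment': array([-0.0383,  0.0173,  0.0112]), 'width': np.float64(0.0107)}
```

Run:
```python
from h import *
im=save("wrist","w3.png",scale=1.2)
s=sensors.get_state();print({k:np.round(s[k],4) for k in("position","contact_force","moment","width")})
for c in("side","wrist"):
  if c!="wrist":cams.get_image(c)
  for d in spotter.landmark_of("blade_nut",c):
    if d["point"][2]>.08:print(c,np.round(d["point"],3),round(d["score"],2))
```

```text
{'position': array([0.5135, 0.0768, 0.2172]), 'contact_force': array([ 1.0396, -0.0846, -0.6703]), 'moment': array([ 0.0148,  0.0512, -0.0091]), 'width': np.float64(0.0109)}
wrist [0.516 0.078 0.114] 0.65
```

View pics/w3.png

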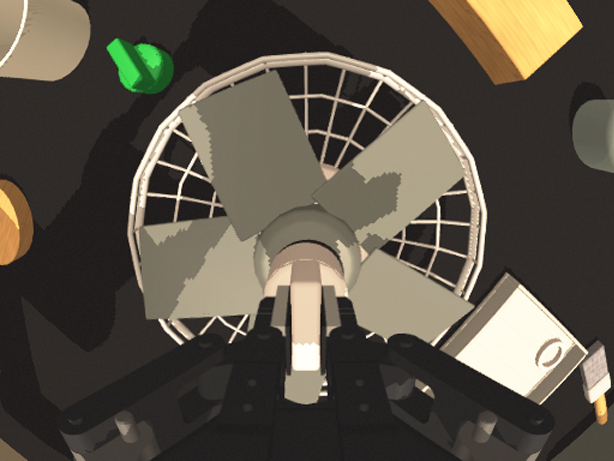

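The bar at picture (305,310) is still square between the pads, so the grip is holding and the turn goes on.

Request:
{"fn": "drive_tool", "kwargs": {"targets": [[0,0,0.0003,-6],[0,0,0.0003,-6],[0,0,0.0003,-6],[0,0,0.0003,-6],[0,0,0,0]]}}

```text
clock: 7.55
position: [0.5139, 0.0767, 0.219]
ee_rot: [0.0, 0.99, 0.14, -0.0]
contact_force: [-0.8, -0.2, -0.3]
width: 0.0109
```

```bash
python3 st.py
```

```text
{'position': array([0.5139, 0.0767, 0.219 ]), 'qpos': array([ 1.4200e-02,  2.5750e-01,  1.7556e+00, -1.0000e-04,  1.1288e+00,
        1.3043e+00]), 'contact_force': array([-0.7887, -0.1856, -0.3344]), 'moment': array([-0.0087,  0.0016,  0.0239]), 'width': np.float64(0.0109)}
```

Request:
{"fn": "drive_tool", "kwargs": {"targets": [[0,0,0.0004,-6],[0,0,0.0004,-6],[0,0,0.0004,-6],[0,0,0.0004,-6],[0,0,0,0]]}}

```text
clock: 8.18
position: [0.5141, 0.0767, 0.2207]
ee_rot: [0.0, 0.998, -0.069, 0.0]
contact_force: [-0.3, 0.0, -0.2]
width: 0.0109
```

Request:
{"fn": "drive_tool", "kwargs": {"targets": [[0,0,0.0004,-6],[0,0,0.0004,-6],[0,0,0.0004,-6],[0,0,0.0004,-6],[0,0,0,0]]}}

```text
clock: 8.8
position: [0.5141, 0.0767, 0.2223]
ee_rot: [0.0, 0.962, -0.274, -0.0]
contact_force: [0.3, -0.4, -0.1]
width: 0.0113
```

Request:
{"fn": "drive_tool", "kwargs": {"targets": [[0,0,0.0004,-6],[0,0,0.0004,-6],[0,0,0.0004,-5],[0,0,0.0003,-5],[0,0,0,0]]}}

```text
clock: 9.43
position: [0.5141, 0.0767, 0.2238]
ee_rot: [0.0, 0.892, -0.453, -0.0]
contact_force: [0.2, -0.3, -1.5]
width: 0.0111
```

```bash
python3 st.py
```

```text
{'position': array([0.5141, 0.0767, 0.2238]), 'qpos': array([ 0.0142,  0.2532,  1.7484, -0.    ,  1.1401,  2.5245]), 'contact_force': array([ 0.1704, -0.2782, -1.5297]), 'moment': array([-0.019 , -0.0311, -0.0124]), 'width': np.float64(0.0111)}
```

Request:
{"fn": "drive_tool", "kwargs": {"targets": [[0,0,0.0005,0],[0,0,0.0005,0],[0,0,0.0005,0],[0,0,0.0005,0],[0,0,0,0]]}}

```text
clock: 10.05
position: [0.5141, 0.0767, 0.2259]
ee_rot: [0.0, 0.891, -0.454, 0.0]
contact_force: [1.0, 0.1, -1.4]
width: 0.0112
```

Request:
{"fn": "drive_tool", "kwargs": {"targets": [[0,0,0.001,0],[0,0,0.001,0],[0,0,0.001,0],[0,0,0.001,0],[0,0,0,0]]}}

```text
clock: 10.68
position: [0.5141, 0.0767, 0.2299]
ee_rot: [-0.0, 0.891, -0.454, 0.0]
contact_force: [0.7, -0.0, -0.7]
width: 0.0115
```

It's free: only the nut's own weight shows on the wrist. Lifting clear now.

Request:
{"fn": "drive_tool", "kwargs": {"targets": [[0,0,0.005,0],[0,0,0.008,0],[0,0,0.01,0],[0,0,0.012,0],[0,0,0.012,0]]}}

```text
clock: 11.3
position: [0.5142, 0.0767, 0.278]
ee_rot: [-0.0, 0.891, -0.454, 0.0]
contact_force: [0.0, -0.1, -0.7]
width: 0.0112
```

Request:
{"fn": "drive_tool", "kwargs": {"targets": [[0,0,0.015,0],[0,0,0.015,0],[0,0,0,0],[0,0,0,0],[0,0,0,0]]}}

```text
clock: 11.92
position: [0.5137, 0.0767, 0.3061]
ee_rot: [0.0, 0.891, -0.454, -0.001]
contact_force: [-0.6, -0.6, -0.1]
width: 0.0111
```

Run:
```python
from h import *
s=sensors.get_state();print({k:np.round(s[k],4) for k in("position","qpos","contact_force","moment","width")})
im=save("side","s3.png",(180,90,350,230),4)
for c in("side","top","wrist"):
  if c!="side":cams.get_image(c)
  for n in ("blade_nut","tray","guard_ring","stub_top"):
   for d in spotter.landmark_of(n,c):
    print(c,n,np.round(d["point"],3),round(d["score"],2))
```

```text
{'position': array([0.5137, 0.0767, 0.3061]), 'qpos': array([ 0.0142,  0.1915,  1.6148, -0.    ,  1.337 ,  2.5282]), 'contact_force': array([-0.5894, -0.5883, -0.1182]), 'moment': array([0.0414, 0.055 , 0.0188]), 'width': np.float64(0.0111)}
side blade_nut [ 0.532  0.261 -0.   ] 0.73
side blade_nut [0.514 0.077 0.202] 0.71
side blade_nut [ 0.398 -0.074 -0.003] 0.56
side tray [ 0.533 -0.196  0.004] 0.95
side stub_top [0.517 0.077 0.127] 0.7
side stub_top [ 0.725  0.364 -0.002] 0.48
top blade_nut [ 0.401 -0.084 -0.002] 0.62
top blade_nut [ 0.533  0.262 -0.001] 0.45
top tray [ 0.533 -0.193 -0.002] 0.72
top guard_ring [ 0.77   0.092 -0.   ] 0.44
top guard_ring [ 0.578 -0.241  0.003] 0.41
top stub_top [0.511 0.079 0.124] 0.96
wrist blade_nut [0.516 0.077 0.201] 0.9
wrist blade_nut [ 0.396 -0.08  -0.   ] 0.77
wrist blade_nut [ 0.53   0.26  -0.002] 0.62
wrist blade_nut [0.513 0.076 0.128] 0.44
wrist blade_nut [ 0.514  0.072 -0.004] 0.24
wrist stub_top [0.515 0.075 0.13 ] 0.85
```

View pics/s3.png

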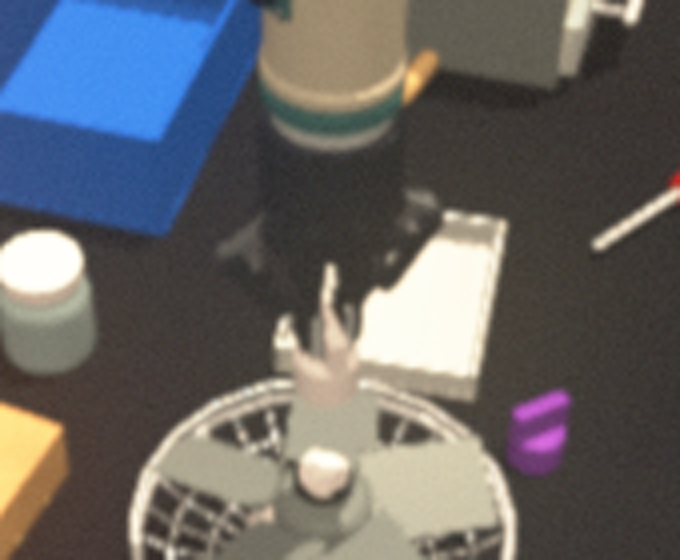

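The white nut hangs upright in the gripper at crop (325,370), and the bare stub shows at (325,470). The nut's origin is 0.1045 below the TCP, which matches the grasp. I'll carry it to about (0.520, -0.185), away from the ring. It should touch down at about TCP z = 0.1095.

Request:
{"fn": "drive_tool", "kwargs": {"targets": [[0.001,-0.04,0,0],[0.001,-0.05,0,0],[0.001,-0.05,0,0],[0.001,-0.05,0,0],[0.001,-0.04,0,0]]}}

```text
clock: 13.3
position: [0.519, -0.1553, 0.3069]
ee_rot: [0.0, 0.891, -0.455, 0.0]
contact_force: [0.6, 0.1, -0.3]
width: 0.0109
```

Request:
{"fn": "drive_tool", "kwargs": {"targets": [[0.001,-0.032,-0.02,0],[0,0,-0.04,0],[0,0,-0.04,0],[0,0,-0.035,0],[0,0,-0.015,0]]}}

```text
clock: 13.92
position: [0.5192, -0.1849, 0.1549]
ee_rot: [0.0, 0.891, -0.454, -0.002]
contact_force: [-0.2, -0.7, 0.0]
width: 0.0111
```

Request:
{"fn": "drive_tool", "kwargs": {"targets": [[0,0,0,0],[0,0,-0.01,0],[0,0,-0.01,0],[0,0,0,0],[0,0,0,0]]}}

```text
clock: 14.55
position: [0.5202, -0.1854, 0.1371]
ee_rot: [0.0, 0.891, -0.454, 0.0]
contact_force: [0.7, 0.3, -1.3]
width: 0.011
```

Run:
```python
from h import *
s=sensors.get_state();print({k:np.round(s[k],4) for k in("position","ee_rot","contact_force","moment","width")})
im=save("side","s4.png",(200,70,360,200),4)
for c in("side","wrist"):
  if c!="side":cams.get_image(c)
  for n in ("blade_nut","tray"):
   for d in spotter.landmark_of(n,c):
    print(c,n,np.round(d["point"],3),round(d["score"],2))
```

```text
{'position': array([ 0.5202, -0.1854,  0.1371]), 'ee_rot': array([ 0.000e+00,  8.908e-01, -4.543e-01,  2.000e-04]), 'contact_force': array([ 0.7214,  0.3011, -1.2534]), 'moment': array([-0.0208, -0.0157,  0.0077]), 'width': np.float64(0.011)}
side blade_nut [0.53 0.26 0.  ] 0.82
side blade_nut [ 0.399 -0.076 -0.003] 0.62
side blade_nut [ 0.521 -0.186  0.035] 0.47
side tray [ 0.537 -0.197  0.002] 0.66
wrist blade_nut [ 0.522 -0.183  0.035] 0.72
wrist tray [ 0.536 -0.189 -0.001] 0.98
wrist tray [ 0.521 -0.184  0.033] 0.67
```

View pics/s4.png

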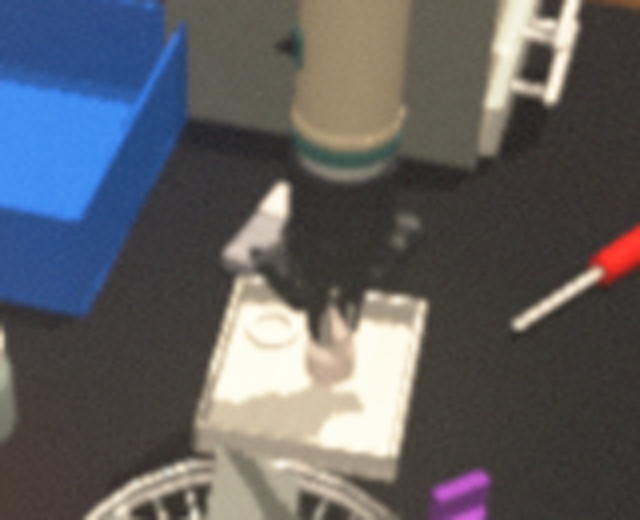

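The nut at crop (330,355) is inside the tray, with the ring clear of it at (270,328). Its rim is about 28 mm above the floor.

Request:
{"fn": "drive_tool", "kwargs": {"targets": [[0,0,-0.007,0],[0,0,-0.007,0],[0,0,-0.005,0],[0,0,-0.002,0],[0,0,0,0]]}}

```text
clock: 15.48
position: [0.52, -0.1853, 0.1156]
ee_rot: [0.0, 0.891, -0.454, -0.0]
contact_force: [-0.3, -0.3, -0.7]
width: 0.0108
```

Request:
{"fn": "drive_tool", "kwargs": {"targets": [[0,0,-0.001,0],[0,0,-0.001,0],[0,0,-0.001,0],[0,0,-0.001,0],[0,0,0,0]]}}

```text
clock: 16.1
position: [0.52, -0.1853, 0.1117]
ee_rot: [0.0, 0.891, -0.454, -0.0]
contact_force: [-0.1, -0.6, -0.8]
width: 0.0114
```

Request:
{"fn": "drive_tool", "kwargs": {"targets": [[0,0,-0.0005,0],[0,0,-0.0005,0],[0,0,-0.0005,0],[0,0,0,0],[0,0,0,0]]}}

```text
clock: 16.73
position: [0.5201, -0.1853, 0.1103]
ee_rot: [0.0, 0.891, -0.454, -0.0]
contact_force: [-0.2, -0.3, -0.9]
width: 0.0114
```

Request:
{"fn": "drive_tool", "kwargs": {"targets": [[0,0,-0.0004,0],[0,0,-0.0004,0],[0,0,-0.0004,0],[0,0,0,0],[0,0,0,0]]}}

```text
clock: 17.35
position: [0.5201, -0.1853, 0.1091]
ee_rot: [0.0, 0.891, -0.454, -0.0]
contact_force: [0.5, 0.0, -0.0]
width: 0.0111
```

Request:
{"fn": "drive_tool", "kwargs": {"targets": [[0,0,-0.0004,0],[0,0,-0.0004,0],[0,0,0,0],[0,0,0,0],[0,0,0,0]]}}

```text
clock: 17.98
position: [0.5201, -0.1853, 0.1083]
ee_rot: [0.0, 0.891, -0.454, -0.0]
contact_force: [-0.2, -0.1, -0.8]
width: 0.0112
```

Request:
{"fn": "drive_tool", "kwargs": {"targets": [[0,0,-0.0004,0],[0,0,-0.0004,0],[0,0,0,0],[0,0,0,0],[0,0,0,0]]}}

```text
clock: 18.6
position: [0.5201, -0.1853, 0.1075]
ee_rot: [0.0, 0.891, -0.454, -0.0]
contact_force: [-0.6, 0.1, -0.2]
width: 0.0114
```

Request:
{"fn": "drive_tool", "kwargs": {"targets": [[0,0,-0.0004,0],[0,0,-0.0004,0],[0,0,0,0],[0,0,0,0],[0,0,0,0]]}}

```text
clock: 19.23
position: [0.5201, -0.1853, 0.1072]
ee_rot: [0.0, 0.891, -0.454, 0.0]
contact_force: [-1.1, 0.6, 5.3]
width: 0.0112
```

Touchdown: the wrist force jumped to +5 N. Releasing.

Request:
{"fn": "drive_tool", "kwargs": {"targets": [[0,0,0,0],[0,0,0,0],[0,0,0,0],[0,0,0,0],[0,0,0,0]], "jaw": 0.04, "force": 20}}

```text
clock: 19.85
position: [0.5201, -0.1853, 0.1067]
ee_rot: [0.0, 0.891, -0.454, -0.0]
contact_force: [-0.4, 0.5, -0.9]
width: 0.0395
```

Request:
{"fn": "drive_tool", "kwargs": {"targets": [[0,0,0.01,0],[0,0,0.02,0],[0,0,0.03,0],[0,0,0.04,0],[0,0,0.05,0]]}}

```text
clock: 20.48
position: [0.5195, -0.185, 0.258]
ee_rot: [0.0, 0.891, -0.454, -0.001]
contact_force: [0.5, -0.4, 0.9]
width: 0.0399
```

Request:
{"fn": "drive_tool", "kwargs": {"targets": [[0,0,0.03,0],[0,0,0,0],[0,0,0,0],[0,0,0,0],[0,0,0,0]]}}

```text
clock: 21.1
position: [0.5197, -0.1851, 0.2855]
ee_rot: [0.0, 0.891, -0.454, -0.001]
contact_force: [-0.0, -0.0, 0.6]
width: 0.0398
```

Run:
```python
from h import *
s=sensors.get_state();print({k:np.round(s[k],4) for k in("position","contact_force","width","clock")})
im=save("side","s5.png",(200,70,360,200),4)
for c in("side","wrist"):
  if c!="side":cams.get_image(c)
  for n in ("blade_nut","tray","guard_ring"):
   for d in spotter.landmark_of(n,c):
    print(c,n,np.round(d["point"],3),round(d["score"],2))
```

```text
{'position': array([ 0.5197, -0.1851,  0.2855]), 'contact_force': array([-0.0265, -0.0363,  0.643 ]), 'width': np.float64(0.0398), 'clock': np.float64(21.1)}
side blade_nut [ 0.519 -0.187  0.005] 0.69
side blade_nut [ 0.532  0.258 -0.001] 0.65
side blade_nut [ 0.399 -0.077 -0.001] 0.46
side tray [ 0.534 -0.198  0.001] 0.89
side guard_ring [ 0.584 -0.244  0.004] 0.39
wrist blade_nut [ 0.399 -0.079  0.001] 0.97
wrist tray [ 0.533 -0.196 -0.   ] 0.67
wrist guard_ring [ 0.583 -0.242  0.   ] 0.69
```

View pics/s5.png

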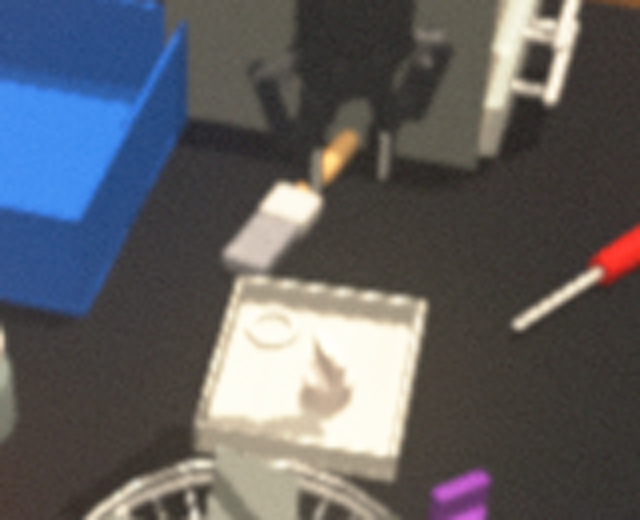

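The nut stands upright in the tray at crop (325,390), measured at z ≈ 0.005. The ring at (270,330) hasn't moved and the gripper is clear.

```bash
python3 -c "
from rig import manip
print(manip.sign_off())"
```

```text
the job is handed in; nothing more can be done
None
```

The white blade nut is off the fan and standing upright on its open end in the aluminium tray. I handed the job in at about 21 s of the 72 s allowed; the hand-in reports no verdict.

- **Unscrewing:** I turned the nut clockwise through about 182° in one grip at 40 N, following its climb of about 12 mm. The wrist readings between moves stayed within about 6 N.
- **Setting down:** It touched the tray floor at about 5 N, then I opened the fingers and backed away.
- **Last checks:** The side camera puts the nut at (0.519, -0.187, 0.005), about 15 mm from the tray centre with its rim on the floor. The ring is where it was within measurement error. The gripper is about 0.18 m above where it released the nut, and touches nothing.
- **What disagreed:** The nut met the floor about 2 mm lower than I had worked out, so either it shifted slightly in the grip or the calibration is off by that much. In the final wrist picture the detector missed the placed nut, so its position rests on the side camera alone. I did not re-measure the other bystanders at the end.

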